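# Make up two job trays at the parts-department packing bench

## Robot

A 6-joint arm with a two-finger parallel gripper is mounted at the origin on the work surface. World frame = base frame: x ahead of the robot, y to its left, z up, the work surface at z = 0. Lengths are in mm, angles in rad, forces in N, time in s.
With the tool pointing down it reaches from about 350 to 775 mm from the base axis. Payload 7.3 kg.
Tool frame: the origin (TCP) lies at the very end of the fingers, on their centre line; the grasp point (between the pads) lies 19 mm behind it; z points along the fingers, y is the line along which they close (so a half turn about z gives the same grasp; the last joint's range is limited). The gripper opens to 92 mm and grips with 3 to 60 N. Pads are 19 mm wide; open, the fingers measure 130 mm over their backs; the gripper's body (75 mm by 190 mm) begins 47 mm behind the grasp point.
Start: joints at [-1.35, 0.342, 1.524, -0, 1.275, -0.146], TCP at [188.304, -490.088, 226.741] pointing down, gripper open.
Joint ranges: [-2.53, 2.53], [-0.77, 2.02], [0.04, 2.7], [-1, 4.14], [0.28, 2.66], [-3.11, 3.11]. Speed limits (rad/s): [2.57, 2.57, 3.14, 3.14, 3.14, 3.14].

## Interface

Orientations are given as [roll, pitch, yaw] about the fixed x, y, z axes, in that order (R = Rz(yaw) Ry(pitch) Rx(roll)).
In Python, from plant import get_obs, vision, workorder gives the robot as it stands.
- The arm moves only by the shell command python3 -m pendant 'ROWS' [OPENING]. ROWS is a JSON object of lists of equal length, an entry for each row: "dp": the shift along the tool's x, y, z in m, a list of three; "rotation": the turn, a rotation vector about the tool's x, y, z in rad, a list of three. A call has 1 to 8 rows; each row is the pose to reach, as a shift and turn from the pose commanded when the call began, along the tool's axes at that moment; what a row does not reach only later rows make up. A row lasts 1/8 s, in which the tool goes at most 62.5 mm and 10.7 degrees, less where a joint would pass 70% of its speed; a pose out of reach is approached as far as the arm can. A call with a gripper value outside its range is refused whole. OPENING is the finger opening in m, from 0 to 0.0918, set as the call begins (- or left out, the last holds). The fingers move at their own pace and stop on an object; the grip force is fixed at half the most. Time passes only in rows, so rows that repeat a pose let the fingers close. It gives the time, the measured TCP pose, the force, the opening and the grip force at its end, in the units of the state.
- get_obs(): the state, without advancing time (a new reading comes with each control period).
- vision.capture(name): name is "side" or "top" or "wrist"; returns a dict with "pixels" (420x560x3 uint8, red, green, blue), "vfov" (degrees; the focal length in pixels is half the picture's height over the tangent of half this angle, whatever the lens; pixels are square), "cx", "cy" (the principal point, pixels), "pose" (4x4, takes a point from camera to world coordinates); the wrist camera has in their place "T_tool_cam" (4x4, takes a point from camera to tool coordinates, whose origin is the TCP and whose axes are the flange's). Camera axes: x right, y up, looking along -z (the intrinsics and any distortion apply to the point x, -y, -z); pixel columns grow to the right and rows downward; lengths in mm; the calibration is good to about 2 mm. A picture is of the moment at which its call begins: read the wrist's pose just before it. There is no depth.
- workorder.close_job(): hands the job in; it is judged then, once.
The state is a dict: "time": time; "joint_positions": joint angles; "dq": joint speeds; "tau": joint torques, N m; "tool_pos": TCP position; "tcp_rot": TCP orientation; "contact_force": force on the tool from outside, world axes, zero at the start; "moment": the same for the moment, N m; "grip_width": finger opening in mm; "finger_force": force on a finger pad.
Only numpy, scipy, OpenCV 4.12 (cv2) and the standard library are available. Lean on these libraries where they do the work, as an engineer would, in place of code of your own. Each camera call takes 0.05 s, during which the arm holds its last target. There are 200 camera calls.

## Task

Make up the two job trays from the stock on the bench. The blue tray gets the thermostat in one compartment and the radiator cap in the other; the red tray gets the white oil filter in one compartment and, lying flat in the other, the black idler pulley with the steel spacer sleeve slid fully home in its bore, shoulder down on the pulley. Everything stands upright as it does now (it does not matter which of a tray's two compartments a part has), and the orange filter, the ribbed pulley and the carton are not wanted, so leave them where they are.

Things in the scene. Friction and masses are not known exactly. Their poses are not given: they have to be found in the camera images.
- blue_tray: blue plastic job tray fixed to the bench: 250 mm along its x axis, 140 mm along y, 32 mm high, walls 4 mm. A cross wall (28 mm high) at its middle makes two equal compartments, 119 mm (x) by 132 mm (y) inside, their centres at x = +61.5 and -61.5 mm; inner floor 4 mm above the bench. Origin: centre of its underside. It lies left or right of the stock, its x axis within 10 degrees of the robot's x
- red_tray: red plastic job tray fixed to the bench: 250 mm along its x axis, 140 mm along y, 32 mm high, walls 4 mm. A cross wall (28 mm high) at its middle makes two equal compartments, 119 mm (x) by 132 mm (y) inside, their centres at x = +61.5 and -61.5 mm; inner floor 4 mm above the bench. Origin: centre of its underside. It lies left or right of the stock, its x axis within 10 degrees of the robot's x
- white_filter: the wanted oil filter: a white spin-on can with a grey band, standing on its dark base plate; 65 mm diameter, 70 mm tall, about 0.3 kg. Origin: centre of its underside, z up its axis
- pulley: the wanted idler pulley: smooth black nylon rim on a steel ball bearing with an open bore, lying flat; 65 mm outside diameter, 26 mm tall, about 0.22 kg. A straight bore of 25 mm diameter runs right through on its axis and the sleeve's shoulder rests on the ring round its top. Origin: centre of its underside, z up the bore's axis
- sleeve: the steel spacer sleeve, standing on its barrel, shoulder up, 40 mm tall, about 0.12 kg: barrel 24 mm diameter over the lower 22 mm, its foot chamfered over the lowest 4 mm to 18 mm diameter; above it a shoulder of 32 mm diameter, 18 mm tall, to grip. Fully home in the pulley its foot is 4 mm above the pulley's underside. Origin: centre of its foot, z up its axis
- thermostat: engine thermostat, standing on its spring cage (30 mm diameter): a round copper flange with a black rubber ring round it, 56 mm diameter, from 18 to 26 mm above its foot (grip it by this ring), a small brass bridge on top; 40 mm tall, about 0.1 kg. Origin: centre of its foot, z up its axis
- radiator_cap: radiator pressure cap of bright steel with a yellow ring on top, standing on its rubber plunger (32 mm diameter): round skirt 58 mm diameter from 14 to 28 mm above its foot, with two ears 22 mm wide that stick out along its y axis to 74 mm overall, so grip the skirt across its x axis; 31 mm tall, about 0.11 kg. Origin: centre of its foot, z up its axis
- orange_filter: not wanted, must stay where it is: an orange oil filter with a black band, 65 mm diameter, 70 mm tall, upright. Origin: centre of its underside
- ribbed_pulley: not wanted, must stay where it is: a bright metal pulley with ribbed rim and a dark hexagon bolt head in its middle, 62 mm diameter, 35 mm tall. Origin: centre of its underside
- carton: not wanted, must stay where it is: a small white carton with a blue stripe round its foot, 70 mm along x, 50 mm along y, 45 mm tall. Origin: centre of its underside
Things that resemble listed ones, but are neither listed nor needed, are in the scene too. Leave any pink or turquoise look-alike of the radiator_cap alone.

How it is judged:
By the outcome, as a careful person would: the job done as asked, in the order asked, and still so for the second after the job is handed in, with the robot touching nothing.
It also fails if it takes over 147 s, if anything falls off the work surface, if the arm or the gripper's body presses on something with over 40 N, if the wrist force passes 120 N, or if a joint passes its speed limit or range.

## Working session

There is one attempt and no reset: what is moved stays moved. The work goes in short steps, Python scripts to look and compute and a shell command to move; the robot and the scene stay as the last step left them, time stands still between calls to the robot, and variables do not carry over. Pictures are saved under pics/ and viewed, at most 14 in all, crops included, and the job is handed in when it is done.

```bash
ls; mkdir -p pics; python3 - <<'E'
from plant import get_obs, vision
import cv2,numpy as np
o=get_obs();print({k:np.round(v,3) for k,v in o.items()})
for n in("side","top"):
    c=vision.capture(n);cv2.imwrite(f"pics/{n}0.png",c["pixels"][:,:,::-1])
    print(n,[ (k,np.round(v,3)) for k,v in c.items() if k!="pixels"])
c=vision.capture("wrist");print([ (k,np.round(v,3)) for k,v in c.items() if k!="pixels"])
E
```

```text
pics
{'time': np.float64(0.0), 'joint_positions': array([-1.35 ,  0.343,  1.525, -0.   ,  1.275, -0.146]), 'dq': array([ 0.   , -0.   ,  0.   ,  0.   ,  0.002, -0.001]), 'tau': array([  0.   , -43.125, -24.422,   0.072,   0.056,  -0.   ]), 'tool_pos': array([ 188.215, -489.664,  226.039]), 'tcp_rot': array([-3.14 , -0.   ,  0.367]), 'contact_force': array([ 0.097, -0.106, -0.248]), 'moment': array([ 0.018, -0.014,  0.03 ]), 'finger_force': np.float64(0.0), 'grip_width': np.float64(91.903)}
side [('vfov', np.float64(55.878)), ('cx', np.float64(286.469)), ('cy', np.float64(206.344)), ('pose', array([[-6.72000e-01,  3.62000e-01, -6.46000e-01, -1.67190e+02],
       [-7.40000e-01, -3.48000e-01,  5.75000e-01,  5.86506e+02],
       [-1.70000e-02,  8.64000e-01,  5.02000e-01,  5.43692e+02],
       [ 0.00000e+00,  0.00000e+00,  0.00000e+00,  1.00000e+00]]))]
top [('vfov', np.float64(50.169)), ('cx', np.float64(279.877)), ('cy', np.float64(209.305)), ('pose', array([[ 1.200000e-02,  9.870000e-01, -1.620000e-01,  2.699850e+02],
       [-1.000000e+00,  1.000000e-02, -1.200000e-02, -1.054800e+01],
       [-1.000000e-02,  1.620000e-01,  9.870000e-01,  1.163667e+03],
       [ 0.000000e+00,  0.000000e+00,  0.000000e+00,  1.000000e+00]]))]
[('vfov', np.float64(67.885)), ('cx', np.float64(279.297)), ('cy', np.float64(206.043)), ('T_tool_cam', array([[ 0.00000e+00,  9.51000e-01,  3.10000e-01,  8.41240e+01],
       [ 1.00000e+00, -1.00000e-03,  1.00000e-03, -6.95000e-01],
       [ 1.00000e-03,  3.10000e-01, -9.51000e-01, -1.58276e+02],
       [ 0.00000e+00,  0.00000e+00,  0.00000e+00,  1.00000e+00]]))]
```

View pics/top0.png

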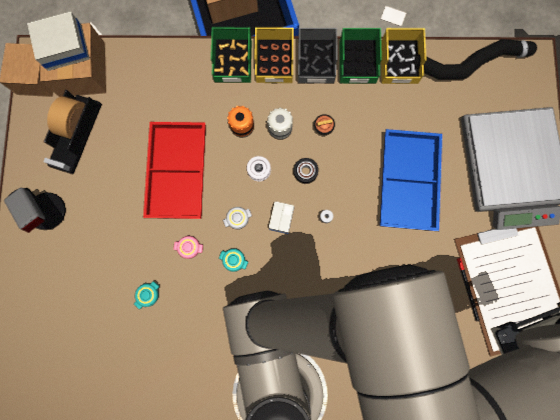

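View pics/side0.png

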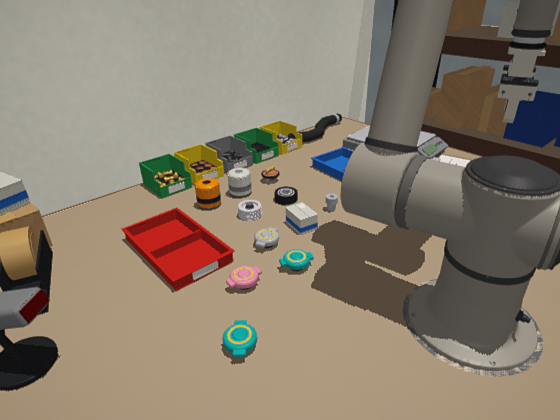

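The top view shows these candidates:
- **Red tray:** (175,170). **Blue tray:** (411,180).
- **Filters:** orange (240,120), white (280,122).
- **Thermostat:** (324,124).
- **Pulleys:** ribbed (258,168), black (306,170).
- **Radiator cap:** steel and yellow (237,217). The look-alikes are pink (188,246) and turquoise (233,260) and (147,295).
- **Carton:** (282,216). **Sleeve:** (326,216).

The side view agrees. I'll check the choice in a close crop and cast rays for coarse positions.

```bash
cat > h.py <<'E'
import numpy as np,cv2
from plant import get_obs,vision
from scipy.spatial.transform import Rotation as Ro
def cap(n):
    o=get_obs();c=vision.capture(n);p=c["pixels"]
    if n=="wrist":
        T=np.eye(4);T[:3,:3]=Ro.from_euler("xyz",o["tcp_rot"]).as_matrix();T[:3,3]=o["tool_pos"]
        c["pose"]=T@c["T_tool_cam"]
    return c
def cast(c,uv,z):
    f=210/np.tan(np.radians(c["vfov"]/2));uv=np.atleast_2d(uv).astype(float)
    d=np.c_[(uv[:,0]-c["cx"])/f,-(uv[:,1]-c["cy"])/f,-np.ones(len(uv))]@c["pose"][:3,:3].T
    o=c["pose"][:3,3];return (o+d*((z-o[2])/d[:,2])[:,None])[:,:2]
def proj(c,P):
    f=210/np.tan(np.radians(c["vfov"]/2));q=(np.atleast_2d(P)-c["pose"][:3,3])@c["pose"][:3,:3]
    return np.c_[c["cx"]-f*q[:,0]/q[:,2],c["cy"]+f*q[:,1]/q[:,2]]
def blobs(m,amin=30):
    k=cv2.findContours(m.astype(np.uint8),cv2.RETR_EXTERNAL,cv2.CHAIN_APPROX_NONE)[0]
    return sorted([x for x in k if cv2.contourArea(x)>amin],key=cv2.contourArea,reverse=True)
def go(x,y,z,yaw,o=None):
    o=o or get_obs();R=Ro.from_euler("xyz",o["tcp_rot"]);R2=Ro.from_euler("xyz",[np.pi,0,yaw])
    print("dp",np.round(R.inv().apply(np.array([x,y,z])-o["tool_pos"])/1000,4),"rot",np.round((R.inv()*R2).as_rotvec(),3))
E
python3 - <<'E'
from h import *
c=cap("top");p=c["pixels"];h=cv2.cvtColor(p,cv2.COLOR_RGB2HSV).astype(int)
cv2.imwrite("pics/crop.png",cv2.resize(p[95:320,130:450,::-1],None,fx=2.4,fy=2.4,interpolation=cv2.INTER_CUBIC))
for n,m in(("red",((h[...,0]<4)|(h[...,0]>175))&(h[...,1]>180)),("blue",(abs(h[...,0]-110)<12)&(h[...,1]>150))):
    for k in blobs(m,1500):
        if k[:,0,1].mean()<90: continue
        b=cv2.boxPoints(cv2.minAreaRect(k));w=cast(c,b,32);print(n,np.round(b),np.round(w),np.round(w.mean(0)),np.round(np.linalg.norm(np.diff(w,axis=0),axis=1)))
for n,uv,z in(("white",(280,119),70),("orange",(240,116),70),("thermo",(324,124),26),("rib",(258,167),35),("pul",(306,170),26),("cap",(237,217),28),("carton",(282,216),45),("sleeve",(326,215),40),("pink",(188,246),28),("turq",(233,260),28)):
    print(n,np.round(cast(c,uv,z)))
E
```

```text
red [[143. 217.]
 [148. 120.]
 [205. 123.]
 [201. 220.]] [[433. 352.]
 [692. 356.]
 [686. 203.]
 [427. 205.]] [560. 279.] [260. 152. 259.]
blue [[380. 227.]
 [385. 129.]
 [443. 132.]
 [438. 230.]] [[ 413. -250.]
 [ 672. -270.]
 [ 665. -422.]
 [ 407. -397.]] [ 539. -335.] [260. 152. 259.]
white [[684.   5.]]
orange [[691. 108.]]
thermo [[ 687. -111.]]
rib [[566.  61.]]
pul [[562. -64.]]
cap [[436. 113.]]
carton [[437.  -3.]]
sleeve [[ 441. -114.]]
pink [[360. 235.]]
turq [[326. 120.]]
```

View pics/crop.png

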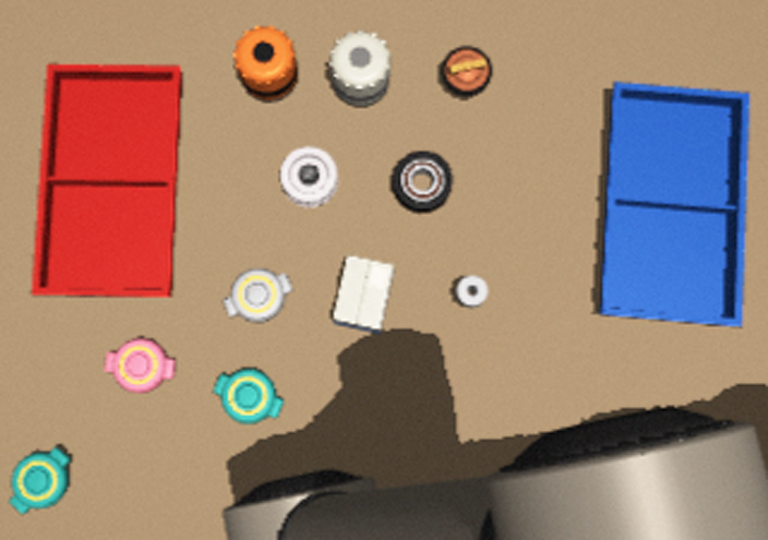

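The crop shows the intended parts clearly:
- **Radiator cap:** steel with a yellow ring at crop (257,295), distinct from the pink one (139,364) and the turquoise ones (248,395) and (40,480).
- **Thermostat:** copper, at (466,70).
- **Filter:** white, at (359,66).
- **Pulley:** black with an open bore, at (422,181).
- **Sleeve:** at (470,291).

First I go above the thermostat.

```bash
python3 -c "
from h import *
go(687,-111,150,0)"
```

```text
dp [ 0.6014 -0.1747  0.0765] rot [-0.001  0.     0.367]
```

```bash
python3 -m pendant '{"dp":[[0.06,-0.017,0],[0.12,-0.035,0],[0.18,-0.052,0],[0.24,-0.07,0],[0.3,-0.087,0],[0.36,-0.105,0],[0.42,-0.122,0],[0.48,-0.14,0.03]],"rotation":[[0,0,0.12],[0,0,0.24],[0,0,0.367],[0,0,0.367],[0,0,0.367],[0,0,0.367],[0,0,0.367],[0,0,0.367]]}'; python3 -c "
from h import *
go(687,-111,150,0)"
```

```text
time: 1.2
tool_pos: [584.0, -190.0, 201.3]
tcp_rot: [3.139, -0.005, 0.0]
contact_force: [-0.6, -0.9, 0.1]
grip_width: 91.6
finger_force: 0.0
dp [ 0.1028 -0.079   0.0516] rot [ 0.002 -0.005  0.   ]
```

```bash
python3 -m pendant '{"dp":[[0.05,-0.04,0.02],[0.103,-0.079,0.051],[0.103,-0.079,0.051],[0.103,-0.079,0.051]],"rotation":[[0,0,0],[0,0,0],[0,0,0],[0,0,0]]}'; python3 - <<'E'
from h import *
c=cap("wrist");cv2.imwrite("pics/w1.png",c["pixels"][:,:,::-1])
print(proj(c,[687,-111,26]),get_obs()["tool_pos"])
E
```

```text
time: 1.7
tool_pos: [684.0, -111.7, 147.7]
tcp_rot: [-3.141, 0.002, 0.001]
contact_force: [-0.5, -0.6, 0.2]
grip_width: 91.8
finger_force: 0.0
[[279.37769081 195.03861114]] [ 683.73757371 -112.74551906  148.7928791 ]
```

View pics/w1.png

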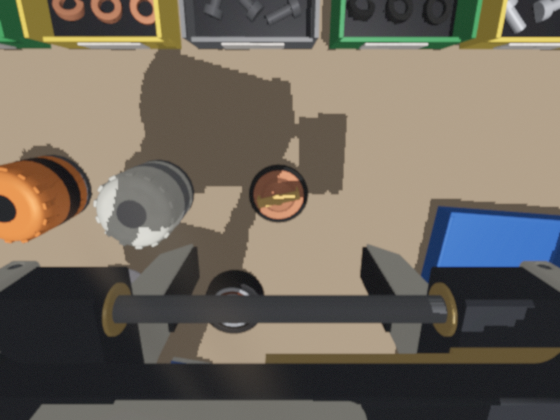

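The wrist view shows the thermostat at (278,193), within 2 px of the prediction, with clear space for the fingers. The white filter is at (140,205) and the blue tray at lower right.

```bash
python3 - <<'E'
from h import *
c=cap("wrist");p=c["pixels"];h=cv2.cvtColor(p,cv2.COLOR_RGB2HSV).astype(int)
m=((p[...,0].astype(int)-p[...,2])>75)&(p[...,0]>130);m[:,:230]=0;m[:,330:]=0;m[:140]=0;m[250:]=0
k=blobs(m)[0];(u,v),r=cv2.minEnclosingCircle(k);print(u,v,r,len(blobs(m)))
print(cast(c,(u,v),26),cast(c,(278.5,193.5),26))
x,y=cast(c,(u,v),26)[0];go(x,y,5,0)
E
```

```text
280.5 204.5 21.50591278076172 2
[[ 677.28844821 -113.19152864]] [[ 688.09646819 -111.30581766]]
dp [-0.0065 -0.0003  0.1446] rot [ 0.001 -0.001 -0.001]
```

```bash
python3 -m pendant '{"dp":[[0.003,0,0.05],[0.003,0,0.1],[0.003,0,0.135],[0.003,0,0.144],[0.003,0,0.144]],"rotation":[[0,0,0],[0,0,0],[0,0,0],[0,0,0],[0,0,0]]}'; python3 -m pendant '{"dp":[[0,0,0],[0,0,0],[0,0,0],[0,0,0],[0,0,0],[0,0,0]],"rotation":[[0,0,0],[0,0,0],[0,0,0],[0,0,0],[0,0,0],[0,0,0]]}' 0.03;
```

```text
time: 2.42
tool_pos: [687.5, -113.3, 6.2]
tcp_rot: [3.141, -0.002, -0.001]
contact_force: [0.3, 0.1, -0.6]
grip_width: 91.7
finger_force: 0.0
time: 3.18
tool_pos: [687.3, -112.0, 5.0]
tcp_rot: [3.142, -0.0, -0.0]
contact_force: [-0.7, 0.8, 3.4]
grip_width: 54.9
finger_force: 30.0
```

```bash
python3 -m pendant '{"dp":[[0,0,-0.05],[0,0.02,-0.1],[-0.022,0.08,-0.1],[-0.044,0.14,-0.1],[-0.066,0.19,-0.1],[-0.087,0.228,-0.1],[-0.087,0.228,-0.1],[-0.087,0.228,-0.1]],"rotation":[[0,0,0],[0,0,0],[0,0,0],[0,0,0],[0,0,0],[0,0,0],[0,0,0],[0,0,0]]}'; python3 - <<'E'
from h import *
c=cap("wrist");p=c["pixels"];h=cv2.cvtColor(p,cv2.COLOR_RGB2HSV).astype(int);cv2.imwrite("pics/w2.png",c["pixels"][:,:,::-1])
E
```

```text
time: 4.18
tool_pos: [600.1, -339.7, 104.3]
tcp_rot: [-3.141, 0.0, -0.001]
contact_force: [-0.3, -0.1, -1.2]
grip_width: 55.1
finger_force: 30.0
```

View pics/w2.png

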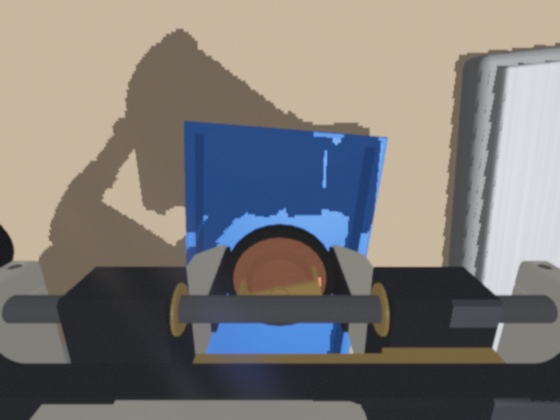

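The thermostat is held level. The blue tray's far rim corners are at (185,122) and (386,138).

```bash
python3 - <<'E'
from h import *
c=cap("wrist");w=cast(c,[(185,122),(386,138)],32);print(w,np.linalg.norm(w[0]-w[1]))
d=(w[0]-w[1]);d/=np.linalg.norm(d);xa=np.array([d[1],-d[0]]);m=w.mean(0)
print("yaw",np.arctan2(xa[1],xa[0]));
for s in(63.5,125,186.5):print(m-xa*s)
E
```

```text
[[ 672.19719814 -270.81039714]
 [ 661.1392745  -415.69099221]] 145.30197694373794
yaw -0.07617670292620315
[ 603.352389   -338.41815099]
[ 542.0307416  -333.73781341]
[ 480.7090942  -329.05747583]
```

```bash
python3 -m pendant '{"dp":[[0.003,0,0.05],[0.003,0,0.08],[0.003,0,0.092],[0.003,0,0.0955],[0.003,0,0.0955]],"rotation":[[0,0,0],[0,0,0],[0,0,0],[0,0,0],[0,0,0]]}'; python3 -m pendant '{"dp":[[0,0,0],[0,0,0],[0,0,0],[0,0,-0.04],[0,0,-0.08],[0,0,-0.12]],"rotation":[[0,0,0],[0,0,0],[0,0,0],[0,0,0],[0,0,0],[0,0,0]]}' 0.075;
```

```text
time: 4.9
tool_pos: [604.0, -340.3, 10.5]
tcp_rot: [3.14, -0.002, 0.0]
contact_force: [0.0, -1.0, -0.8]
grip_width: 54.7
finger_force: 30.0
time: 5.65
tool_pos: [603.1, -340.2, 130.7]
tcp_rot: [3.141, -0.0, -0.0]
contact_force: [-0.5, -0.7, 0.5]
grip_width: 74.9
finger_force: 0.0
```

```bash
python3 -m pendant '{"dp":[[-0.02,-0.056,-0.01],[-0.042,-0.113,-0.02],[-0.063,-0.17,-0.02],[-0.084,-0.227,-0.02],[-0.105,-0.283,-0.02],[-0.126,-0.34,-0.02],[-0.147,-0.397,-0.02],[-0.167,-0.453,-0.02]],"rotation":[[0,0,-0.18],[0,0,-0.36],[0,0,-0.54],[0,0,-0.72],[0,0,-0.9],[0,0,-1.08],[0,0,-1.26],[0,0,-1.44]]}' 0.0918;  python3 -m pendant '{"dp":[[0,0,0],[0,0,0],[0,0,0],[0,0,0],[0,0,0],[0,0,0]],"rotation":[[0,0,-0.18],[0,0,-0.36],[0,0,-0.56],[0,0,-0.56],[0,0,-0.56],[0,0,-0.56]]}'
python3 - <<'E'
from h import *
c=cap("wrist");p=c["pixels"];h=cv2.cvtColor(p,cv2.COLOR_RGB2HSV).astype(int);cv2.imwrite("pics/w3.png",c["pixels"][:,:,::-1])
print(proj(c,[436,113,28]))
E
```

```text
time: 6.65
tool_pos: [435.6, 114.6, 149.7]
tcp_rot: [3.14, -0.0, 1.445]
contact_force: [0.2, 0.6, -0.1]
grip_width: 91.7
finger_force: 0.0
time: 7.4
tool_pos: [436.3, 112.8, 149.3]
tcp_rot: [3.141, 0.0, 1.998]
contact_force: [0.3, -1.4, 0.4]
grip_width: 92.1
finger_force: 0.0
[[279.40005203 200.09028767]]
```

View pics/w3.png

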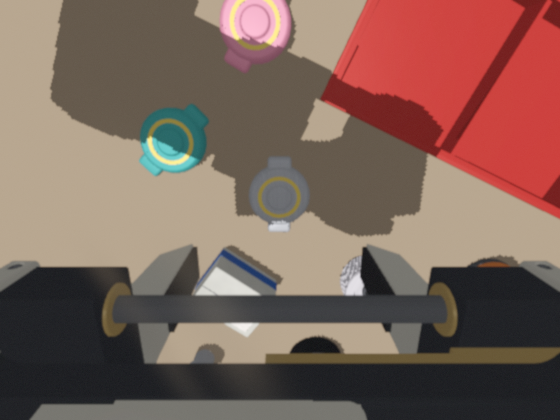

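The steel cap is centred at (279,195), with its ears vertical in the picture, so the yaw is right. The turquoise one at (172,140) clears the fingers.

```bash
python3 -m pendant '{"dp":[[0.004,0,0.05],[0.004,0,0.1],[0.004,0,0.135],[0.004,0,0.1445],[0.004,0,0.1445]],"rotation":[[0,0,0],[0,0,0],[0,0,0],[0,0,0],[0,0,0]]}'; python3 -m pendant '{"dp":[[0,0,0],[0,0,0],[0,0,0],[0,0,0],[0,0,0],[0,0,0]],"rotation":[[0,0,0],[0,0,0],[0,0,0],[0,0,0],[0,0,0],[0,0,0]]}' 0.03; python3 -m pendant '{"dp":[[0,0,-0.05],[0,0,-0.1],[0,0,-0.11]],"rotation":[[0,0,0],[0,0,0],[0,0,0]]}'
python3 -c "
from h import *
go(481,-329,115,3.06);go(481,-329,115,1.998)"
```

```text
time: 8.07
tool_pos: [434.8, 116.5, 4.9]
tcp_rot: [-3.141, -0.0, 1.999]
contact_force: [-0.4, -0.7, 0.3]
grip_width: 91.6
finger_force: 0.0
time: 8.82
tool_pos: [434.8, 116.6, 5.0]
tcp_rot: [3.141, 0.0, 2.0]
contact_force: [-0.4, -0.5, 6.3]
grip_width: 57.1
finger_force: 30.0
time: 9.2
tool_pos: [436.2, 116.7, 117.3]
tcp_rot: [3.137, 0.002, 2.0]
contact_force: [-0.2, -0.0, -1.1]
grip_width: 57.0
finger_force: 30.0
dp [-0.424  -0.1447  0.0023] rot [ 0.004  0.004 -1.06 ]
dp [-0.424  -0.1447  0.0023] rot [0.005 0.002 0.002]
```

```bash
python3 -m pendant '{"dp":[[-0.053,-0.018,0],[-0.106,-0.036,0],[-0.159,-0.054,0],[-0.212,-0.072,0],[-0.265,-0.09,0],[-0.318,-0.109,0],[-0.371,-0.127,0],[-0.424,-0.145,0]],"rotation":[[0,0,-0.15],[0,0,-0.3],[0,0,-0.45],[0,0,-0.6],[0,0,-0.75],[0,0,-0.9],[0,0,-1.06],[0,0,-1.06]]}';  python3 -m pendant '{"dp":[[0,0,0],[0,0,0]],"rotation":[[0,0,0],[0,0,0]]}'
python3 -c "
from h import *
c=cap('wrist');cv2.imwrite('pics/w4.png',c['pixels'][:,:,::-1])
go(481,-329,9.5,3.06)"
```

```text
time: 10.2
tool_pos: [478.4, -330.7, 113.0]
tcp_rot: [3.14, -0.002, 3.061]
contact_force: [0.8, 0.1, -1.0]
grip_width: 57.1
finger_force: 30.0
time: 10.45
tool_pos: [478.2, -328.4, 113.1]
tcp_rot: [3.139, -0.003, 3.059]
contact_force: [-0.7, -0.2, -1.5]
grip_width: 57.4
finger_force: 30.0
dp [-0.0029 -0.0011  0.104 ] rot [ 0.002 -0.002  0.   ]
```

View pics/w4.png

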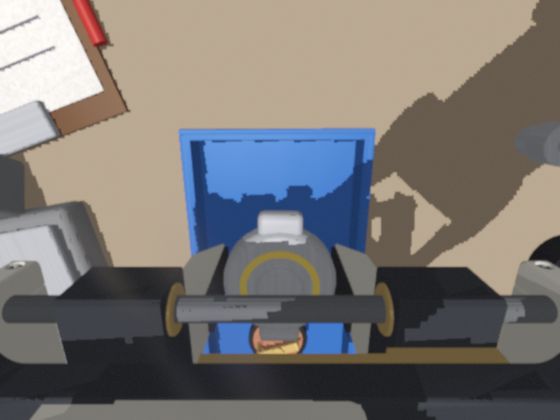

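The cap is centred over the near compartment, and the thermostat stands upright beyond it at (278,340).

```bash
python3 -m pendant '{"dp":[[-0.003,-0.001,0.05],[-0.003,-0.001,0.085],[-0.003,-0.001,0.1],[-0.003,-0.001,0.1035],[-0.003,-0.001,0.1035]],"rotation":[[0,0,0],[0,0,0],[0,0,0],[0,0,0],[0,0,0]]}'; python3 -m pendant '{"dp":[[0,0,0],[0,0,0],[0,0,0],[0,0,-0.04],[0,0,-0.08],[0,0,-0.14],[0,0,-0.18]],"rotation":[[0,0,0],[0,0,0],[0,0,0],[0,0,0],[0,0,0],[0,0,0],[0,0,0]]}' 0.075
python3 -c "
from h import *
go(684,5,195,3.14)"
```

```text
time: 11.12
tool_pos: [482.7, -330.7, 12.3]
tcp_rot: [-3.14, 0.001, 3.06]
contact_force: [1.3, -0.6, -1.1]
grip_width: 56.8
finger_force: 30.0
time: 12.0
tool_pos: [482.4, -331.0, 194.4]
tcp_rot: [-3.14, 0.003, 3.06]
contact_force: [-0.4, -0.4, -0.6]
grip_width: 74.9
finger_force: 0.0
dp [-0.1734  0.3513 -0.0009] rot [-0.002  0.003 -0.08 ]
```

```bash
python3 -m pendant '{"dp":[[-0.021,0.044,0],[-0.043,0.088,0],[-0.065,0.132,0],[-0.087,0.176,0],[-0.108,0.22,0],[-0.13,0.264,0],[-0.152,0.308,0],[-0.173,0.351,0]],"rotation":[[0,0,0.18],[0,0,0.36],[0,0,0.54],[0,0,0.72],[0,0,0.9],[0,0,1.08],[0,0,1.26],[0,0,1.44]]}' 0.0918;  python3 -m pendant '{"dp":[[0,0,0],[0,0,0],[0,0,0]],"rotation":[[0,0,0.05],[0,0,0.05],[0,0,0.05]]}'
python3 -c "
from h import *
c=cap('wrist');cv2.imwrite('pics/w5.png',c['pixels'][:,:,::-1]);print(proj(c,[684,5,70]))"
```

```text
time: 13.0
tool_pos: [683.8, 6.6, 191.4]
tcp_rot: [3.141, 0.0, 1.614]
contact_force: [-0.3, -0.9, 0.6]
grip_width: 91.7
finger_force: 0.0
time: 13.38
tool_pos: [682.9, 4.5, 191.3]
tcp_rot: [-3.142, 0.0, 1.57]
contact_force: [0.2, 0.1, 0.5]
grip_width: 91.9
finger_force: 0.0
[[281.2186805  199.58968833]]
```

View pics/w5.png

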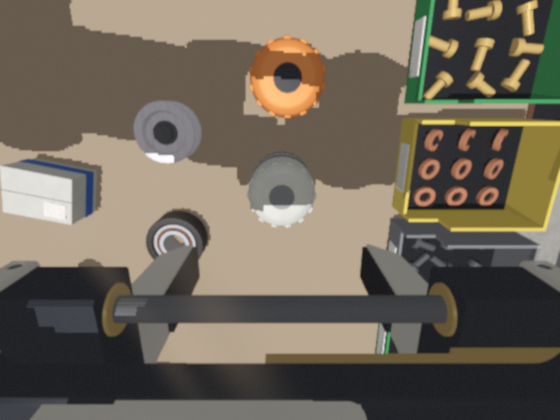

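The white filter's top is centred near (282,195). Its fingers' sides are clear, and the orange filter (288,77) and black pulley (177,240) are out of the way.

```bash
python3 -m pendant '{"dp":[[0.003,0,0.05],[0.003,0,0.1],[0.003,0,0.145],[0.003,0,0.158],[0.003,0,0.158]],"rotation":[[0,0,0],[0,0,0],[0,0,0],[0,0,0],[0,0,0]]}'; python3 -m pendant '{"dp":[[0,0,0],[0,0,0],[0,0,0],[0,0,0],[0,0,0],[0,0,0]],"rotation":[[0,0,0],[0,0,0],[0,0,0],[0,0,0],[0,0,0],[0,0,0]]}' 0.04; python3 -m pendant '{"dp":[[0,0,-0.05],[0,0,-0.1],[0,0,-0.13]],"rotation":[[0,0,0],[0,0,0],[0,0,0]]}'
python3 -c "
from h import *
go(621,280,165,1.57)"
```

```text
time: 14.05
tool_pos: [683.3, 7.7, 33.5]
tcp_rot: [-3.141, 0.0, 1.569]
contact_force: [0.9, 0.1, 1.2]
grip_width: 91.8
finger_force: 0.0
time: 14.8
tool_pos: [683.8, 8.1, 34.4]
tcp_rot: [3.14, 0.0, 1.57]
contact_force: [-0.5, -0.3, 5.6]
grip_width: 64.4
finger_force: 30.0
time: 15.18
tool_pos: [683.5, 8.1, 165.5]
tcp_rot: [3.14, 0.0, 1.57]
contact_force: [-0.1, -0.6, -2.1]
grip_width: 64.2
finger_force: 30.0
dp [ 0.2718 -0.0627  0.0003] rot [ 0.002  0.    -0.   ]
```

```bash
python3 -m pendant '{"dp":[[0.05,-0.012,0],[0.1,-0.024,0],[0.15,-0.036,0],[0.2,-0.048,0],[0.24,-0.056,0],[0.272,-0.063,0],[0.272,-0.063,0],[0.272,-0.063,0]],"rotation":[[0,0,0],[0,0,0],[0,0,0],[0,0,0],[0,0,0],[0,0,0],[0,0,0],[0,0,0]]}'
python3 -c "
from h import *
c=cap('wrist');cv2.imwrite('pics/w6.png',c['pixels'][:,:,::-1]);print(proj(c,[[684,353,32],[436,353,32]]))"
```

```text
time: 16.18
tool_pos: [620.1, 279.7, 162.5]
tcp_rot: [-3.14, 0.001, 1.57]
contact_force: [0.9, -0.4, -1.7]
grip_width: 64.4
finger_force: 30.0
[[351.9325915  118.23428371]
 [ 73.90885186 118.32411697]]
```

View pics/w6.png

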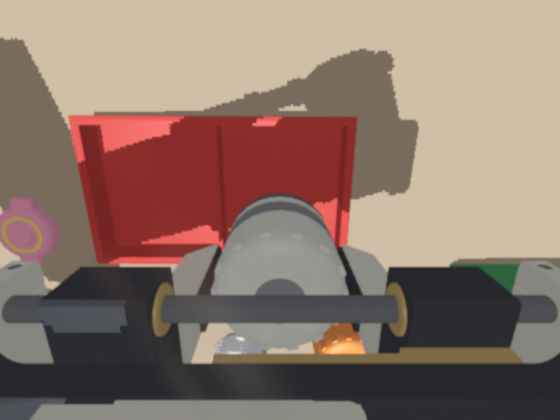

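The held filter is above the red tray. The far rim corners are at (72,117) and (355,117).

```bash
python3 - <<'E'
from h import *
c=cap("wrist");w=cast(c,[(72,117),(355,117),(95,264)],32);print(w)
d=w[1]-w[0];print(np.linalg.norm(d),np.arctan2(d[1],d[0]),np.linalg.norm(w[2]-w[0]))
d/=np.linalg.norm(d);n=np.array([d[1],-d[0]]);m=(w[0]+w[1])/2+70*n
for s in(61.5,0,-61.5):print(m+d*s)
x,y=m+d*61.5;go(x,y,38.5,1.57)
E
```

```text
[[434.83523131 353.87998354]
 [687.10105408 353.55767503]
 [428.28421614 207.13588455]]
252.2660286727209 -0.0012776536101624407 146.89025286839433
[622.37865677 283.64031074]
[560.87870697 283.71888642]
[499.37875717 283.79746209]
dp [0.0048 0.0018 0.1243] rot [-0.001  0.001 -0.002]
```

```bash
python3 -m pendant '{"dp":[[0.002,0.001,0.05],[0.002,0.001,0.1],[0.002,0.001,0.12],[0.002,0.001,0.1245],[0.002,0.001,0.1245]],"rotation":[[0,0,0],[0,0,0],[0,0,0],[0,0,0],[0,0,0]]}'; python3 -m pendant '{"dp":[[0,0,0],[0,0,0],[0,0,0],[0,0,-0.05],[0,0,-0.1],[0,0,-0.12],[0,0,-0.12]],"rotation":[[0,0,0],[0,0,0],[0,0,0],[0,0,0],[0,0,0],[0,0,0],[0,0,0]]}' 0.085
python3 -c "
from h import *
go(562,-64,155,1.57)"
```

```text
time: 16.9
tool_pos: [622.1, 281.5, 39.2]
tcp_rot: [3.141, -0.0, 1.569]
contact_force: [0.6, 0.0, -1.7]
grip_width: 64.7
finger_force: 30.0
time: 17.77
tool_pos: [622.4, 282.6, 161.0]
tcp_rot: [3.137, -0.001, 1.57]
contact_force: [1.1, -0.5, -0.0]
grip_width: 85.0
finger_force: 0.0
dp [-0.3467 -0.0601  0.0053] rot [ 0.004 -0.001 -0.   ]
```

```bash
python3 -m pendant '{"dp":[[-0.043,-0.007,0],[-0.087,-0.015,0],[-0.13,-0.022,0],[-0.173,-0.03,0],[-0.217,-0.037,0],[-0.26,-0.045,0],[-0.303,-0.052,0],[-0.347,-0.06,0]],"rotation":[[0,0,0.18],[0,0,0.36],[0,0,0.54],[0,0,0.72],[0,0,0.9],[0,0,1.08],[0,0,1.26],[0,0,1.44]]}' 0.0918;  python3 -m pendant '{"dp":[[0,0,0],[0,0,0],[0,0,0]],"rotation":[[0,0,0.13],[0,0,0.13],[0,0,0.13]]}'
cat > pul.py <<'E'
from h import *
# steel bearing ring / black rim of pulley: grey-level ellipse of bore found by Hough in a window
def circ(c,P,R,tol=30):
    u,v=proj(c,P)[0];f=210/np.tan(np.radians(c["vfov"]/2));dist=np.linalg.norm(np.array(P)-c["pose"][:3,3]);r=f*R/dist
    g=cv2.medianBlur(cv2.cvtColor(c["pixels"],cv2.COLOR_RGB2GRAY),3);a=int(max(v-tol-r,0));b=int(max(u-tol-r,0))
    w=g[a:int(v+tol+r),b:int(u+tol+r)];h=cv2.HoughCircles(w,cv2.HOUGH_GRADIENT,1,200,param1=80,param2=8,minRadius=int(r*.9),maxRadius=int(r*1.08)+1)
    print("pred",u,v,r);return None if h is None else h[0][0]+np.array([b,a,0])
E
python3 - <<'E'
from pul import *
c=cap('wrist');cv2.imwrite('pics/w7.png',c['pixels'][:,:,::-1]);k=circ(c,[562,-64,26],32.5);print(k)
if k is not None:
    x,y=cast(c,k[:2],26)[0];print(x,y);go(x,y,3.5,0)
E
```

```text
time: 18.77
tool_pos: [559.9, -65.8, 157.0]
tcp_rot: [-3.141, 0.002, 0.124]
contact_force: [0.7, -0.4, 0.5]
grip_width: 91.7
finger_force: 0.0
time: 19.15
tool_pos: [560.7, -64.2, 157.9]
tcp_rot: [-3.141, 0.001, 0.003]
contact_force: [-0.4, 0.4, -0.4]
grip_width: 91.8
finger_force: 0.0
pred 279.92383307613414 193.8747891258101 33.61825297560038
[277.5 192.5  33. ]
563.3691838674528 -61.65631649095492
dp [ 0.0027 -0.0024  0.1546] rot [-0.     0.001  0.003]
```

View pics/w7.png

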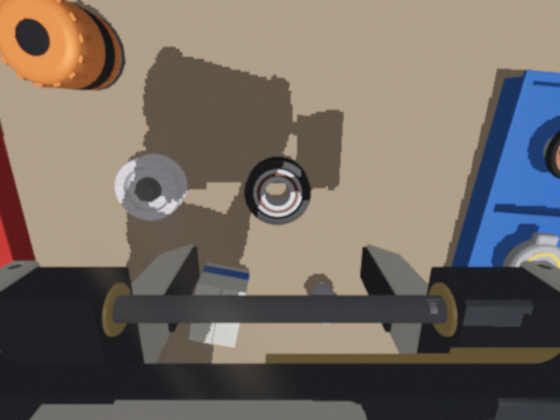

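The black pulley is centred at (278,191), and Hough agrees. The ribbed pulley at (150,187) clears the finger.

```bash
python3 -m pendant '{"dp":[[0.003,-0.002,0.05],[0.003,-0.002,0.1],[0.003,-0.002,0.145],[0.003,-0.002,0.154],[0.003,-0.002,0.154]],"rotation":[[0,0,0],[0,0,0],[0,0,0],[0,0,0],[0,0,0]]}'; python3 -m pendant '{"dp":[[0,0,0],[0,0,0],[0,0,0],[0,0,0],[0,0,0],[0,0,0]],"rotation":[[0,0,0],[0,0,0],[0,0,0],[0,0,0],[0,0,0],[0,0,0]]}' 0.04; python3 -m pendant '{"dp":[[0,0,-0.05],[0,0,-0.1],[0,0,-0.12]],"rotation":[[0,0,0],[0,0,0],[0,0,0]]}'
python3 -c "
from h import *
go(499,281,124,0)"
```

```text
time: 19.82
tool_pos: [564.5, -62.5, 5.2]
tcp_rot: [3.141, -0.0, 0.001]
contact_force: [0.2, -0.7, 0.6]
grip_width: 92.1
finger_force: 0.0
time: 20.58
tool_pos: [564.5, -62.8, 5.5]
tcp_rot: [3.141, -0.001, -0.0]
contact_force: [-0.6, -0.0, 6.3]
grip_width: 63.9
finger_force: 30.0
time: 20.95
tool_pos: [565.1, -63.0, 127.5]
tcp_rot: [3.141, -0.004, -0.0]
contact_force: [-0.3, -0.1, -2.4]
grip_width: 63.9
finger_force: 30.0
dp [-0.0661 -0.344   0.0029] rot [ 0.001 -0.004 -0.   ]
```

```bash
python3 -m pendant '{"dp":[[-0.01,-0.05,0],[-0.02,-0.105,0],[-0.03,-0.16,0],[-0.04,-0.215,0],[-0.05,-0.27,0],[-0.06,-0.315,0],[-0.068,-0.344,0],[-0.068,-0.344,0]],"rotation":[[0,0,0],[0,0,0],[0,0,0],[0,0,0],[0,0,0],[0,0,0],[0,0,0],[0,0,0]]}'
python3 -m pendant '{"dp":[[0,0,0],[0,0,0.05],[0,0,0.1],[0,0,0.113],[0,0,0.116],[0,0,0.116]],"rotation":[[0,0,0],[0,0,0],[0,0,0],[0,0,0],[0,0,0],[0,0,0]]}'
```

```text
time: 21.95
tool_pos: [494.8, 283.0, 124.0]
tcp_rot: [3.141, 0.001, 0.003]
contact_force: [-0.2, 0.0, -3.2]
grip_width: 63.8
finger_force: 30.0
time: 22.7
tool_pos: [497.3, 281.1, 9.8]
tcp_rot: [-3.141, -0.002, -0.001]
contact_force: [-0.2, 0.1, -2.8]
grip_width: 63.5
finger_force: 30.0
```

```bash
python3 -m pendant '{"dp":[[0,0,0],[0,0,0],[0,0,0],[0,0,-0.05],[0,0,-0.1],[0,0,-0.14],[0,0,-0.14],[0,0,-0.14]],"rotation":[[0,0,0],[0,0,0],[0,0,0],[0,0,0],[0,0,0],[0,0,0],[0,0,0],[0,0,0]]}' 0.078
python3 - <<'E'
from pul import *
c=cap('wrist');cv2.imwrite('pics/w8.png',c['pixels'][:,:,::-1])
for R,z in((32.5,30),(12.5,30)):
    k=circ(c,[497,281,z],R,15);print(R,k)
    if k is not None: print(cast(c,k[:2],z))
go(441,-114,150,0)
E
```

```text
time: 23.7
tool_pos: [495.6, 281.1, 148.1]
tcp_rot: [3.141, 0.001, -0.0]
contact_force: [-0.2, -0.1, 0.2]
grip_width: 78.3
finger_force: 0.0
pred 280.147478673524 197.91129955705847 35.16559633027786
32.5 [279.5        196.5         35.20000076]
[[498.35818764 281.59892678]]
pred 280.147478673524 197.91129955705847 13.525229357799175
12.5 [278.5        189.5         14.39999962]
[[505.03727967 282.51839419]]
dp [-0.0542  0.395  -0.0021] rot [ 0.001  0.002 -0.   ]
```

View pics/w8.png

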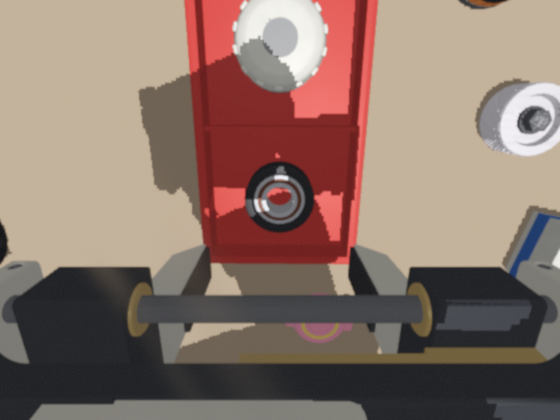

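The filter stands at (281,38). The pulley lies flat at (279,197) in the near compartment. Next is the sleeve.

```bash
python3 -m pendant '{"dp":[[-0.007,0.05,0],[-0.014,0.1,0],[-0.021,0.15,0],[-0.028,0.2,0],[-0.035,0.25,0],[-0.042,0.3,0],[-0.048,0.35,0],[-0.054,0.395,0]],"rotation":[[0,0,0],[0,0,0],[0,0,0],[0,0,0],[0,0,0],[0,0,0],[0,0,0],[0,0,0]]}' 0.06;  python3 -m pendant '{"dp":[[0,0,0],[0,0,0]],"rotation":[[0,0,0],[0,0,0]]}'
python3 - <<'E'
from pul import *
c=cap('wrist');cv2.imwrite('pics/w9.png',c['pixels'][:,:,::-1])
k=circ(c,[441,-114,40],16,15);print(k,cast(c,k[:2],40));x,y=cast(c,k[:2],40)[0];go(x,y,12,0)
E
```

```text
time: 24.75
tool_pos: [440.9, -115.1, 147.4]
tcp_rot: [-3.141, 0.002, -0.001]
contact_force: [0.1, 0.8, 0.6]
grip_width: 60.0
finger_force: 0.0
time: 25.0
tool_pos: [441.4, -113.2, 147.7]
tcp_rot: [-3.14, 0.002, -0.001]
contact_force: [0.1, -0.2, -0.8]
grip_width: 60.1
finger_force: 0.0
pred 281.20562498483764 203.03976830419236 17.89426097347514
[280.5        203.5         17.89999962] [[ 440.56781392 -113.36943637]]
dp [-0.0008  0.0007  0.136 ] rot [-0.001  0.002  0.   ]
```

View pics/w9.png

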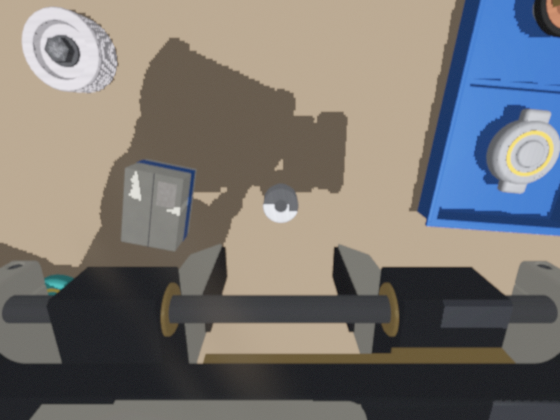

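The sleeve is at (280,203), directly below the TCP. I grip only the shoulder, with the fingertips at z≈24, so that they clear the pulley when it is home.

```bash
python3 -m pendant '{"dp":[[-0.001,0,0.05],[-0.001,0,0.1],[-0.001,0,0.123],[-0.001,0,0.123]],"rotation":[[0,0,0],[0,0,0],[0,0,0],[0,0,0]]}'; python3 -m pendant '{"dp":[[0,0,0],[0,0,0],[0,0,0],[0,0,0],[0,0,0],[0,0,0]],"rotation":[[0,0,0],[0,0,0],[0,0,0],[0,0,0],[0,0,0],[0,0,0]]}' 0.01; python3 -m pendant '{"dp":[[0,0,-0.05],[0,0,-0.1],[0,0,-0.1]],"rotation":[[0,0,0],[0,0,0],[0,0,0]]}'
python3 -c "
from h import *
go(498.4,281.6,124,0)"
```

```text
time: 25.55
tool_pos: [439.9, -112.0, 24.2]
tcp_rot: [-3.14, 0.004, 0.002]
contact_force: [0.3, 0.3, 0.4]
grip_width: 60.1
finger_force: 0.0
time: 26.3
tool_pos: [441.5, -114.0, 26.4]
tcp_rot: [3.141, -0.001, -0.0]
contact_force: [-0.8, 0.5, 6.5]
grip_width: 31.6
finger_force: 30.0
time: 26.68
tool_pos: [443.0, -114.7, 128.9]
tcp_rot: [3.138, -0.007, -0.0]
contact_force: [0.0, -0.2, -2.2]
grip_width: 31.1
finger_force: 30.0
dp [ 0.0552 -0.3963  0.004 ] rot [ 0.003 -0.007 -0.   ]
```

```bash
python3 -m pendant '{"dp":[[0.007,-0.05,0],[0.014,-0.1,0],[0.021,-0.15,0],[0.028,-0.2,0],[0.035,-0.25,0],[0.042,-0.3,0],[0.049,-0.35,0],[0.056,-0.396,0]],"rotation":[[0,0,0],[0,0,0],[0,0,0],[0,0,0],[0,0,0],[0,0,0],[0,0,0],[0,0,0]]}';  python3 -m pendant '{"dp":[[0,0,0.03],[0,0,0.06],[0,0,0.06],[0,0,0.06]],"rotation":[[0,0,0],[0,0,0],[0,0,0],[0,0,0]]}'
python3 - <<'E'
from pul import *
P=[get_obs()["tool_pos"] for _ in range(3)];print(P)
c=cap('wrist');cv2.imwrite('pics/w10.png',cv2.resize(c['pixels'][150:400,130:430,::-1],None,fx=2.4,fy=2.4))
E
```

```text
time: 27.68
tool_pos: [496.2, 283.6, 123.8]
tcp_rot: [3.14, 0.003, 0.0]
contact_force: [0.1, 0.7, -2.1]
grip_width: 31.2
finger_force: 30.0
time: 28.18
tool_pos: [497.4, 282.1, 65.8]
tcp_rot: [3.141, -0.0, -0.001]
contact_force: [0.1, -1.0, -1.3]
grip_width: 30.8
finger_force: 30.0
[array([497.36193954, 282.13477335,  65.82107173]), array([497.36193954, 282.13477335,  65.82107173]), array([497.36193954, 282.13477335,  65.82107173])]
```

View pics/w10.png

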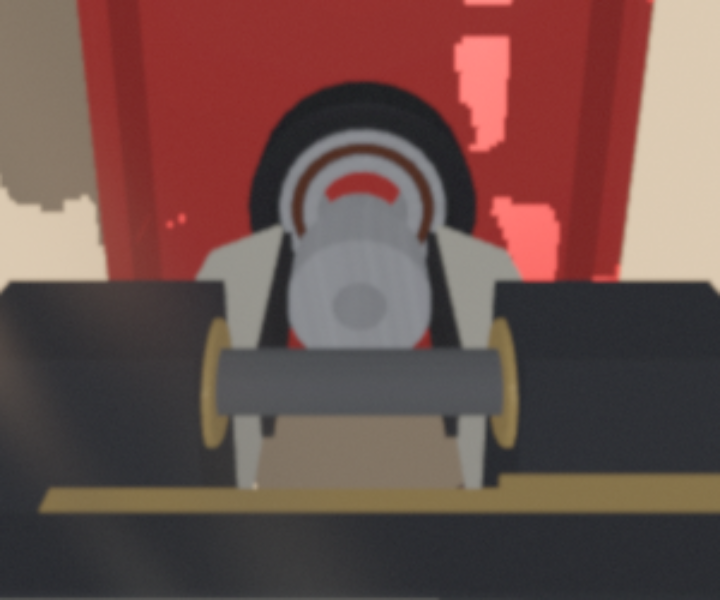

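```bash
python3 - <<'E'
from h import *
c=cap('wrist');f=lambda u,v:(130+u/2.4,150+v/2.4)
o=get_obs()["tool_pos"];print(o)
print("pulley",cast(c,f(362,82),30)-[32.5,0], "via L/R",cast(c,[f(249,200),f(475,200)],30))
print("ring top edge(steel)",cast(c,[f(362,128)],30))
z=o[2]+15;print("sleeve",cast(c,f(359.7,240),z)-[16,0],cast(c,f(360,305),z))
E
```

```text
[497.8698396  282.35348386  66.76036209]
pulley [[500.29271765 281.96950985]] via L/R [[498.60976706 313.75419558]
 [498.63907619 250.10458249]]
ring top edge(steel) [[519.88834663 281.95160313]]
sleeve [[495.49876136 282.59405063]] [[495.95277808 282.52214657]]
```

The sleeve sits about 2–3 mm short of the bore in x and 0.6 mm off in y. I correct that and lower it, watching the force.

```bash
python3 -m pendant '{"dp":[[0.003,0.0005,0],[0.003,0.0005,0.006],[0.003,0.0005,0.01],[0.003,0.0005,0.012],[0.003,0.0005,0.014],[0.003,0.0005,0.016]],"rotation":[[0,0,0],[0,0,0],[0,0,0],[0,0,0],[0,0,0],[0,0,0]]}'
```

```text
time: 29.02
tool_pos: [499.6, 281.7, 51.8]
tcp_rot: [3.141, 0.0, 0.0]
contact_force: [-10.3, -4.8, 27.0]
grip_width: 31.0
finger_force: 30.0
```

```bash
python3 -m pendant '{"dp":[[-0.001,0.0005,-0.001],[-0.0012,0.0005,0],[-0.0012,0.0005,0.002],[-0.0012,0.0005,0.003]],"rotation":[[0,0,0],[0,0,0],[0,0,0],[0,0,0]]}'
```

```text
time: 29.52
tool_pos: [498.6, 281.2, 46.1]
tcp_rot: [3.141, 0.001, -0.0]
contact_force: [-2.3, -0.4, -0.5]
grip_width: 31.2
finger_force: 30.0
```

It has entered the bore. I continue until it is home.

```bash
python3 -m pendant '{"dp":[[-0.0003,0,0.003],[-0.0003,0,0.006],[-0.0003,0,0.009],[-0.0003,0,0.011],[-0.0003,0,0.0125],[-0.0003,0,0.0125]],"rotation":[[0,0,0],[0,0,0],[0,0,0],[0,0,0],[0,0,0],[0,0,0]]}'
```

```text
time: 30.28
tool_pos: [498.5, 281.2, 34.5]
tcp_rot: [3.141, 0.0, -0.0]
contact_force: [-2.8, -0.3, 3.5]
grip_width: 31.3
finger_force: 30.0
```

```bash
python3 -m pendant '{"dp":[[0,0,0.001],[0,0,0.0015],[0,0,0.0015]],"rotation":[[0,0,0],[0,0,0],[0,0,0]]}'; python3 -m pendant '{"dp":[[0,0,0],[0,0,0],[0,0,-0.002],[0,0,-0.05],[0,0,-0.1],[0,0,-0.1]],"rotation":[[0,0,0],[0,0,0],[0,0,0],[0,0,0],[0,0,0],[0,0,0]]}' 0.05
python3 - <<'E'
from h import *
c=cap('wrist');cv2.imwrite('pics/w11.png',c['pixels'][:,:,::-1])
E
```

```text
time: 30.65
tool_pos: [498.5, 281.2, 34.4]
tcp_rot: [-3.142, -0.0, -0.0]
contact_force: [-8.4, -2.8, 15.2]
grip_width: 31.2
finger_force: 30.0
time: 31.4
tool_pos: [501.2, 282.2, 136.9]
tcp_rot: [-3.138, -0.008, -0.0]
contact_force: [0.4, 0.5, 0.1]
grip_width: 49.7
finger_force: 0.0
```

View pics/w11.png

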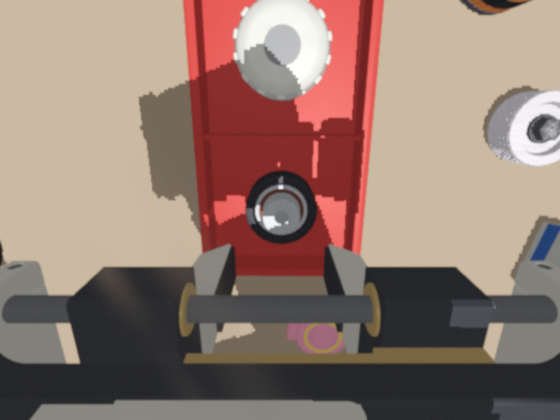

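The picture shows the sleeve seated in the pulley at (281,212) and the filter upright at (282,45). It stopped firmly at TCP z=34.4, exactly 8 mm above the grasp height of 26.4, which is the home position. The blue tray's parts were already seen standing upright, and the gripper is clear, so I hand in.

```bash
python3 -m pendant '{"dp":[[0,0,-0.05],[0,0,-0.05],[0,0,-0.05]],"rotation":[[0,0,0],[0,0,0],[0,0,0]]}'; python3 -c "
from plant import workorder
print(workorder.close_job())"
```

```text
time: 31.82
tool_pos: [498.0, 281.0, 181.2]
tcp_rot: [3.141, 0.002, -0.0]
contact_force: [-0.3, -1.3, -0.2]
grip_width: 50.2
finger_force: 0.0
the job is handed in; nothing more can be done
None
```

I handed the job in at about 32 s: the thermostat and radiator cap are in the blue tray, and the white filter and the pulley with the sleeve fully home are in the red tray; the hand-in returned no verdict.

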